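Zero the portion scale and open the safety-capped tablet bottle

TASK

Get ready to weigh out sanitiser tablets: first turn the knob in the dial of the portion scale until its pointer stands on the broad zero mark, and leave it there. Then press the push-and-turn safety cap of the bottle in the cradle down, twist it anticlockwise until it is free, and lift it straight up; finish still holding the cap in the gripper, level and steady, about 8 cm above where it sat and directly over the bottle. Leave everything else standing where it is.

Things in the scene. Friction and masses are not known exactly. Their poses are not given: they have to be found in the camera images.
- tare_knob (a joint): Angle of the scale's tare knob, rad. 0 = its pointer is on the zero mark; positive = turned clockwise seen from above. Starts between 0.5 and 1.3, so it has to be turned back anticlockwise by that much. Range -0.7 to 1.8; light friction (0.05 N m), stays where it is left.
- knob_grip (a point): Point on the vertical axis of the black tare knob, 94 mm above the table, at the height to grip; turns with the knob. The knob is an upright bar 38 mm long (own x), 14 mm thick (own y), from 24 mm below this point to 10 mm above it, on a disc 38 mm across whose top lies 24 mm below this point. A thin black pointer runs out 50 mm from the axis along the knob's own -x.
- scale: White portion scale, fixed, 265 x 130 x 58 mm; origin on the table under the knob's axis. White 114 mm dial 62 mm high, tick every 10 degrees; the broad black zero mark lies 42 to 55 mm from the axis along the scale's own -x (edge towards the robot). The round 110 mm steel pan, top 74 mm high, is centred 140 mm along its own +x and carries the weigh bowl.
- cap_center (a point): Centre (half-way up) of the bottle's white ribbed safety cap, a loose part 54 mm across and 30 mm high, about 35 g, with a raised turning arrow on top. Locked, it is 125 mm above the table. Its sides can be gripped from top to bottom; the bottle's neck under it is narrower than the cap down to 88 mm above the table.
- bottle_mouth (a point): Centre of the top of the bottle's neck, 128 mm above the table, axes of the bottle (z up). The white bottle, 84 mm across and 140 mm high with its cap, is held fast in a 105 mm square dark steel cradle and neither moves nor turns. The locked cap's centre lies 3 mm below this point.
- weigh_bowl: Bystander: steel bowl 94 mm across, 38 mm high, standing loose on the scale's pan; origin under its centre.
- squeeze_bottle: Bystander: clear squeeze bottle with a pointed nozzle, 52 mm across, 118 mm high, standing between the scale and the bottle; origin under its centre.
- spoon: Bystander: steel spoon 200 mm long lying on the table near the middle; origin under its middle.
- tub_a: Bystander: clear two-compartment tub 150 x 110 x 45 mm on the left; origin under its centre.
- tub_b: Bystander: clear two-compartment tub 150 x 110 x 45 mm on the right; origin under its centre.
- tongs: Bystander: steel tongs with black tips, 220 mm long, lying on the right; origin on the table under their middle.
- plain_jar: Bystander: white jar 84 mm across, 100 mm high with a wide plain lid, loose on the left; origin under its centre.
- cap: The same cap; origin at the centre of its underside. A spring pushes it up with 4 N. Three lugs lock it: it cannot turn or lift until pressed down at least 3.5 mm (8 N); it bottoms at 5 mm (9 N). Kept pressed, it turns anticlockwise seen from above; turned 52 to 66 degrees it is free and lifts straight off; at about 68 degrees it meets a stop.
- bottle: The same bottle; origin on the table under its axis.
Things that resemble listed ones, but are neither listed nor needed, are in the scene too. What is meant by the cap is not black, and is the smaller of those in its own colour.

How it is judged:
By the outcome, as a careful person would: the job done as asked, in the order asked, and still so for the second after the job is handed in, while the arm keeps its last pose, push and grip.
It also fails if it takes over 59 s, if anything falls off the work surface, if the arm or the gripper's body presses on something with over 40 N, if the wrist force passes 120 N, or if a joint passes its speed limit or range.

ROBOT

A 7-joint arm with a two-finger parallel gripper is mounted at the origin on the work surface. World frame = base frame: x ahead of the robot, y to its left, z up, the work surface at z = 0. Lengths are in m, angles in rad, forces in N, time in s.
With the tool pointing down it reaches from about 0.375 to 0.925 m from the base axis. Payload 3.1 kg.
Tool frame: the origin (TCP) lies on the centre line of the jaws, within the pads' length; the fingertips stand 22 mm ahead of it and the grasp point (between the pads) lies 3 mm ahead of it (bot.tips_ahead is the distance from the TCP to the fingertips, in m); z points along the fingers, y is the direction in which the jaws open and shut (so a half turn about z gives the same grasp; the last joint's range is limited). The gripper opens to 85 mm and grips with 20 to 120 N. Pads are 22 mm wide; open, the fingers measure 114 mm over their backs; the gripper's body (76 mm by 85 mm) begins 54 mm behind the grasp point. The pads swing forward as they close: fully open they stand 13 mm farther back than shut.
Start: joints at [1.206, 0.383, 0.044, 1.598, -0.018, 1.161, -0.05], TCP at [0.171, -0.627, 0.253] pointing down, gripper open.
Joint ranges: [-2.61, 2.61], [-0.41, 2.15], [-1.48, 1.57], [0, 2.5], [-1.57, 4.71], [0.05, 1.97], [-2.85, 2.85]. Speed limits (rad/s): [2.79, 2.79, 3.14, 3.14, 3.14, 3.14, 3.14].

INTERFACE

Orientations are given as a rotation vector (axis times angle).
In Python, from workcell import bot, capture, camera_model, workorder gives the robot as it stands.
- The arm moves only by the shell command python3 -m handwheel 'ROWS' [OPENING]. ROWS is JSON, a list of rows, each an object of numbers: "x", "y", "z": the shift along the tool's x, y, z in mm; "twist": the turn about the tool's z in degrees. A call has 1 to 8 rows; each row shifts and turns the commanded pose from where the row before left it, along the tool's axes as they then stand; what a row does not reach is not made up. A row lasts 1/12 s, in which the tool goes at most 41.7 mm and 7.16 degrees, less where a joint would pass 70% of its speed; a pose out of reach is approached as far as the arm can. A call is refused whole if a number of a shift passes 41.7 or a number of a turn 7.16, either way. A call with a gripper value outside its range is refused whole. OPENING is the finger opening in mm, from 0 to 85.4, set as the call begins (- or left out, the last holds). The fingers move at their own pace and stop on an object; the grip force is fixed at half the most. Time passes only in rows, so rows that do not move let the fingers close. It gives the time, the measured TCP pose, the force and the opening at its end, in the units of the state.
- bot.sense(): the state, without advancing time (a new reading comes with each control period).
- capture(name): name is "side" or "top" or "wrist"; returns the picture (480x640x3 uint8, red, green, blue); there is no depth.
- camera_model(name): a dict with "fx", "fy", "cx", "cy" (pixels), "world_from_camera" (4x4, takes a point from camera to world coordinates). Camera axes: x right, y down, z forward; pixel columns grow to the right and rows downward; lengths in m; the calibration is good to about 2 mm. A picture is of the moment at which its call begins: read the wrist's pose just before it. camera_model takes no time and is no camera call; for the wrist camera it gives the pose at the moment of the call.
- workorder.sign_off(): hands the job in, once; it reports no verdict.
The state is a dict: "time": time; "q": joint angles; "dq": joint speeds; "effort": joint torques, N m; "eef_pos": TCP position; "ee_rot": TCP orientation; "wrist_force": force on the tool from outside, world axes, zero at the start; "ft_torque": the same for the moment, N m; "gripper_width": finger opening in m.
Only numpy, scipy, OpenCV 4.12 (cv2) and the standard library are available. Lean on these libraries where they do the work, as an engineer would, in place of code of your own. Each camera call takes 0.05 s, during which the arm holds its last target. There are 200 camera calls.

## Working session

There is one attempt and no reset: what is moved stays moved. The work goes in short steps, Python scripts to look and compute and a shell command to move; the robot and the scene stay as the last step left them, time stands still between calls to the robot, and variables do not carry over. Pictures are saved under pics/ and viewed, on a budget of 10 in all, crops included, one or two more only if the job needs it, and the job is handed in when it is done.

```bash
mkdir -p pics; ls; python3 - <<'E'
from workcell import bot,capture,camera_model
import cv2,numpy as np
print(bot.sense())
for n in("top","side"):
    im=capture(n); m=camera_model(n); print(n,m)
    cv2.imwrite(f"pics/{n}0.png",im[:,:,::-1])
E
```

```text
pics
{'time': 0.0, 'q': array([ 1.20619277,  0.38384199,  0.04379774,  1.59957514, -0.01788679,
        1.16116066, -0.04988892]), 'dq': array([-2.23997413e-04, -8.04662223e-05,  2.03047182e-04, -9.45978826e-04,
        6.78919579e-04,  1.24736399e-03,  1.15538389e-03]), 'effort': array([ 1.78458413e-05, -4.33460069e+01,  1.02464832e+00, -2.49512494e+01,
        1.06052030e-02,  1.12714342e-02, -7.46283376e-06]), 'eef_pos': array([ 0.17115766, -0.62615463,  0.25188144]), 'ee_rot': array([-3.11112738e+00, -4.17714930e-01,  7.55780089e-04]), 'wrist_force': array([ 0.81614095, -0.51977157, -0.55347201]), 'ft_torque': array([ 0.00322766,  0.05722495, -0.02704184]), 'gripper_width': 0.08532796426871374}
top {'fx': 457.3243282590261, 'fy': 457.3243282590261, 'cx': 315.96826531844624, 'cy': 234.26641072832493, 'world_from_camera': array([[ 0.00637818, -0.99773318,  0.06699117,  0.44112391],
       [-0.99986949, -0.00735758, -0.01438327,  0.00334994],
       [ 0.01484355, -0.06689069, -0.99764989,  1.08018532],
       [ 0.        ,  0.        ,  0.        ,  1.        ]])}
side {'fx': 505.71512107797713, 'fy': 505.71512107797713, 'cx': 316.7124732406886, 'cy': 233.70947618004664, 'world_from_camera': array([[-0.99961309, -0.00925219,  0.02623118,  0.46272372],
       [-0.02713033,  0.53227961, -0.84613378,  1.16491027],
       [-0.00613373, -0.84651806, -0.53232467,  0.8353901 ],
       [ 0.        ,  0.        ,  0.        ,  1.        ]])}
```

View pics/top0.png

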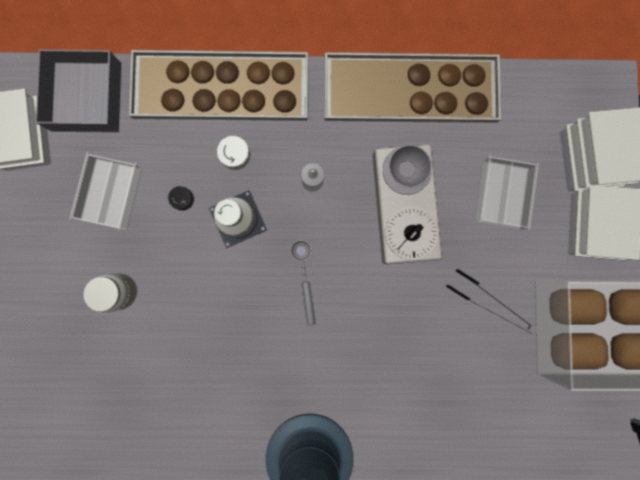

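View pics/side0.png

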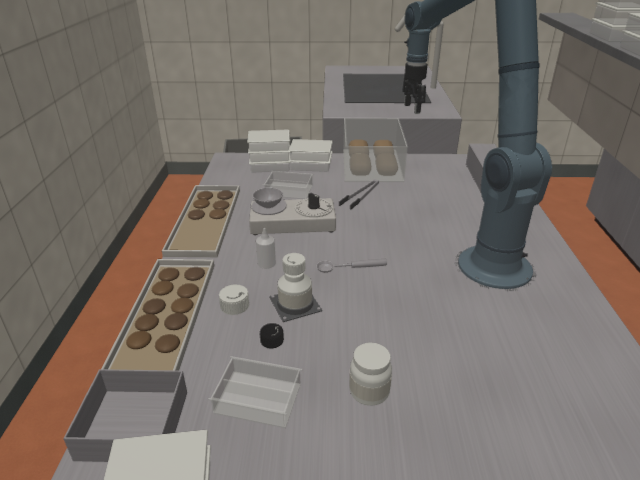

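The top view shows the bottle's cap at (229,212), standing in the cradle. The lookalikes are a larger loose white cap at (233,152), a black cap at (180,198) and the plain jar at (100,293). The target is the white, smaller cap on the cradled bottle. The knob is at (413,233). Next I'll measure and confirm with an enlarged crop.

```bash
cat > h.py <<'E'
import numpy as np,cv2
from workcell import bot,capture,camera_model
def ray(m,u,v):
    T=m["world_from_camera"];d=T[:3,:3]@[(u-m["cx"])/m["fx"],(v-m["cy"])/m["fy"],1];return T[:3,3],d
def onz(m,u,v,z):
    o,d=ray(m,u,v);return o+d*(z-o[2])/d[2]
def proj(m,p):
    T=m["world_from_camera"];c=T[:3,:3].T@(np.array(p)-T[:3,3]);return m["fx"]*c[0]/c[2]+m["cx"],m["fy"]*c[1]/c[2]+m["cy"]
E
python3 - <<'E'
from h import *
t=cv2.imread("pics/top0.png");s=cv2.imread("pics/side0.png");m=camera_model("top")
c=lambda im,x,y,w,h,k:cv2.resize(im[y:y+h,x:x+w],None,fx=k,fy=k,interpolation=cv2.INTER_CUBIC)
a=c(t,370,140,80,130,4.6); b=c(t,165,125,110,130,4.0)
b=b[:a.shape[0]]; H=max(a.shape[0],b.shape[0])
pad=lambda x:cv2.copyMakeBorder(x,0,H-x.shape[0],0,0,0)
cv2.imwrite("pics/crop0.png",np.hstack([pad(a),pad(b)])); 
g=cv2.cvtColor(t,cv2.COLOR_BGR2GRAY)
# black blobs in dial area
def blobs(mask,x0,y0):
    n,l,st,ce=cv2.connectedComponentsWithStats(mask.astype(np.uint8))
    for i in range(1,n):
        if st[i,4]>8: print(st[i],ce[i]+[x0,y0])
roi=g[205:262,385:440]; print("dark"); blobs(roi<60,385,205)
roi=g[190:240,205:260]; print("bright"); 
for th in(180,200,215): blobs(roi>th,205,190)
print(g[195:232:2,208:250:2])
for nm,u,v,z in(("knobtop",413,232,.104),("cap",229,212,.14)): print(nm,onz(m,u,v,z))
E
```

```text
dark
[ 20  20  17  16 180] [412.65       231.57222222]
bright
[ 10   9  25  26 493] [227.19066937 211.80730223]
[ 10  10  25  25 414] [227.5531401  212.07004831]
[ 11  10  23  24 333] [228.33633634 212.52852853]
[[122 121 122 122 120 121 121 123 122 119 121 121 120 112  94  76  66  63
   61  86  83]
 [124 123 122 124 121 120 123 121 126 126 134 144 137 123 110  91  72  64
   59  63  61]
 [123 127 122 122 123 122 125 135 162 193 193 185 178 173 167 161 151 116
   77  61  63]
 [125 123 124 126 123 135 174 206 218 224 223 222 216 189 171 165 166 160
  136  86  65]
 [127 122 123 120 126 189 218 223 220 213 215 223 224 222 196 161 161 158
  158 143  90]
 [124 122 113  96 157 216 221 211 168 170 177 184 213 225 223 179 151 155
  154 153 124]
 [115  99 101 103 200 219 207 178 209 220 222 216 212 225 225 204 136 150
  155 152 144]
 [109 105 131 145 215 216 165 199 223 223 223 224 225 225 226 222 149 134
  151 149 148]
 [122  96  92 152 211 187 155 183 222 223 224 225 225 225 227 221 161 121
  143 147 143]
 [124 111  83 164 213 181 143 202 223 222 224 225 225 225 226 222 156  97
  137 144 141
[... 188 characters left out ...]
6 116 126 185 213 219 221 221 223 224 224 226 225 215 137  78 116
  132 135 135]
 [124 123 125 118 157 187 217 221 223 224 224 224 223 211 167  86  92 131
  134 134 134]
 [127 127 125 128 149 157 172 198 216 219 220 213 193 140  87  93 125 132
  133 135 131]
 [128 128 126 123 120 151 152 147 149 154 141 131 100  96 112 129 130 132
  132 133 116]
 [125 127 125 123 112 127 149 151 146 140 135 133 131 134 131 132 132 129
  132 124  87]
 [124 124 125 125 123 102 124 147 144 145 142 137 134 132 135 131 131 131
  124 100  71]
 [126 126 123 125 125 108  85 113 137 139 140 138 138 135 135 133 129 112
   80  67  59]]
knobtop [ 0.5130872  -0.21904482  0.104     ]
cap [0.54894023 0.16939554 0.14      ]
```

View pics/crop0.png

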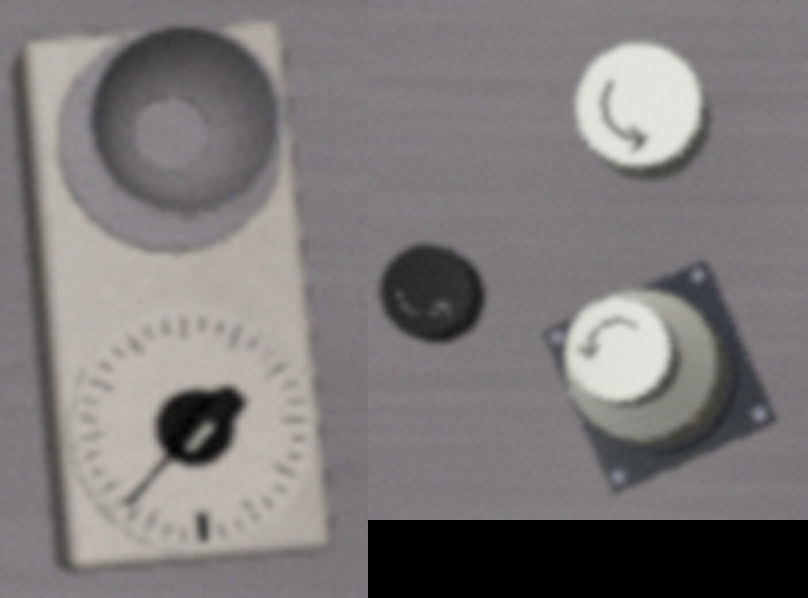

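The crop confirms the bottle's cap: it is white with an arrow, smaller than the loose white cap, and stands over the cradle. The pointer tip is at about (398.3,248.7), the zero mark at (414.1,254.6) and the dial axis at (412.2,233). That puts the knob roughly 47° clockwise. I'm moving over the knob for a closer look.

```bash
python3 -m handwheel '[{"x":27.3,"y":-18.9},{"x":27.3,"y":-18.9},{"x":27.3,"y":-18.9},{"x":27.3,"y":-18.9},{"x":27.3,"y":-18.9},{"x":27.3,"y":-18.9},{"x":27.3,"y":-18.9},{"x":27.3,"y":-18.9}]' 40
python3 -m handwheel '[{"x":27.3,"y":-18.9},{"x":27.3,"y":-18.9},{"x":27.3,"y":-18.9},{"x":27.3,"y":-18.9},{"x":27.3,"y":-18.9},{"x":27.3,"y":-18.9},{"x":27.3,"y":-18.9},{"x":27.3,"y":-18.9}]'
python3 -m handwheel '[{"twist":7},{"twist":7},{"twist":7},{"twist":7},{"twist":7},{"twist":7},{"twist":7},{"twist":7}]'
python3 -m handwheel '[{},{},{}]'
python3 - <<'E'
from h import *
from scipy.spatial.transform import Rotation as R
s=bot.sense();print(bot.tips_ahead,s["q"],s["eef_pos"],R.from_rotvec(s["ee_rot"]).as_matrix())
m=camera_model("wrist");im=capture("wrist");cv2.imwrite("pics/w1.png",im[:,:,::-1])
np.save("w1.npy",m["world_from_camera"]);print(m)
E
```

```text
0.022 [ 1.20614936  0.38377362  0.04384114  1.59942154 -0.01786627  1.16119968
 -0.04989846] [ 0.17117711 -0.62622191  0.2519975 ] [[ 9.64583155e-01  2.63777777e-01 -7.88307832e-04]
 [ 2.63778906e-01 -9.64580480e-01  2.27743279e-03]
 [-1.59650189e-04 -2.40471229e-03 -9.99997096e-01]]
{'fx': 399.33780232476914, 'fy': 399.33780232476914, 'cx': 320.3113989110935, 'cy': 239.82380562014256, 'world_from_camera': array([[ 0.26452455, -0.91367457, -0.30858636,  0.250332  ],
       [-0.9643776 , -0.2511512 , -0.08305969, -0.60528433],
       [-0.00161231,  0.31956511, -0.94756295,  0.37262658],
       [ 0.        ,  0.        ,  0.        ,  1.        ]])}invalid input at $[0]: expected keys x, y, z, twist
invalid input at $[0]: expected keys x, y, z, twist
invalid input at $[0]: expected keys x, y, z, twist
invalid input at $[0]: expected keys x, y, z, twist
```

View pics/w1.png

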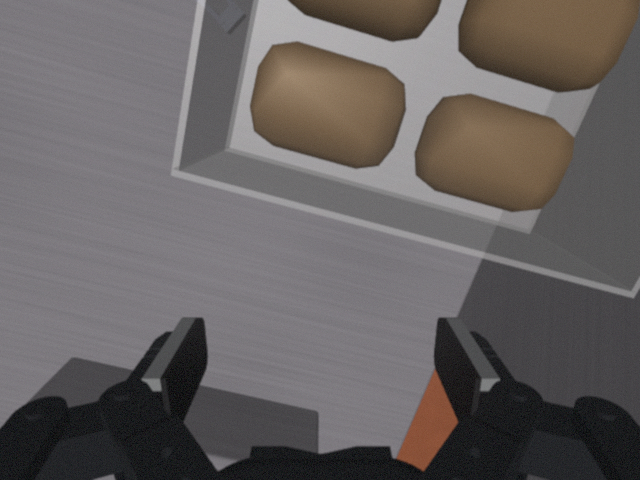

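Every call was refused because each row needs all four keys, so the arm hasn't moved. The wrist view still shows the start, over the bread box, with the fingers at the bottom of the frame. I'm reissuing the moves.

```bash
python3 -m handwheel '[{"x":27.3,"y":-18.9,"z":0,"twist":0},{"x":27.3,"y":-18.9,"z":0,"twist":0},{"x":27.3,"y":-18.9,"z":0,"twist":0},{"x":27.3,"y":-18.9,"z":0,"twist":0},{"x":27.3,"y":-18.9,"z":0,"twist":0},{"x":27.3,"y":-18.9,"z":0,"twist":0},{"x":27.3,"y":-18.9,"z":0,"twist":0},{"x":27.3,"y":-18.9,"z":0,"twist":0}]' 40
python3 -m handwheel '[{"x":27.3,"y":-18.9,"z":0,"twist":0},{"x":27.3,"y":-18.9,"z":0,"twist":0},{"x":27.3,"y":-18.9,"z":0,"twist":0},{"x":27.3,"y":-18.9,"z":0,"twist":0},{"x":27.3,"y":-18.9,"z":0,"twist":0},{"x":27.3,"y":-18.9,"z":0,"twist":0},{"x":27.3,"y":-18.9,"z":0,"twist":0},{"x":27.3,"y":-18.9,"z":0,"twist":0}]'
python3 -m handwheel '[{"x":0,"y":0,"z":0,"twist":7},{"x":0,"y":0,"z":0,"twist":7},{"x":0,"y":0,"z":0,"twist":7},{"x":0,"y":0,"z":0,"twist":7},{"x":0,"y":0,"z":0,"twist":7},{"x":0,"y":0,"z":0,"twist":7},{"x":0,"y":0,"z":0,"twist":7},{"x":0,"y":0,"z":0,"twist":7}]'
python3 -m handwheel '[{"x":0,"y":0,"z":0,"twist":0},{"x":0,"y":0,"z":0,"twist":0},{"x":0,"y":0,"z":0,"twist":0}]'
python3 - <<'E'
from h import *
from scipy.spatial.transform import Rotation as R
s=bot.sense();X=R.from_rotvec(s["ee_rot"]).as_matrix();print(s["q"],s["eef_pos"],np.degrees(np.arctan2(X[1,0],X[0,0])))
m=camera_model("wrist");im=capture("wrist");cv2.imwrite("pics/w2.png",im[:,:,::-1])
np.save("w2.npy",m["world_from_camera"]);print(proj(m,[.513,-.219,.104]))
E
```

```text
time: 0.82
eef_pos: [0.3428, -0.4219, 0.253]
ee_rot: [-3.113, -0.418, 0.001]
wrist_force: [-0.5, -0.6, -0.5]
gripper_width: 0.0398
time: 1.48
eef_pos: [0.5135, -0.2188, 0.253]
ee_rot: [-3.114, -0.418, 0.001]
wrist_force: [-0.3, -0.6, 1.1]
gripper_width: 0.0401
time: 2.15
eef_pos: [0.5126, -0.22, 0.2528]
ee_rot: [2.942, -1.102, -0.001]
wrist_force: [-0.7, 0.3, 0.3]
gripper_width: 0.0401
time: 2.4
eef_pos: [0.5129, -0.22, 0.2531]
ee_rot: [-2.947, 1.089, 0.001]
wrist_force: [-1.2, -0.1, -0.1]
gripper_width: 0.0402
[ 0.48382225  0.21957998 -0.17320677  1.81423581  0.04181737  1.11170744
 -1.98252973] [ 0.51285656 -0.22003879  0.25307522] -40.55817493505645
(np.float64(318.02880277114275), np.float64(229.25049768810777))
```

View pics/w2.png

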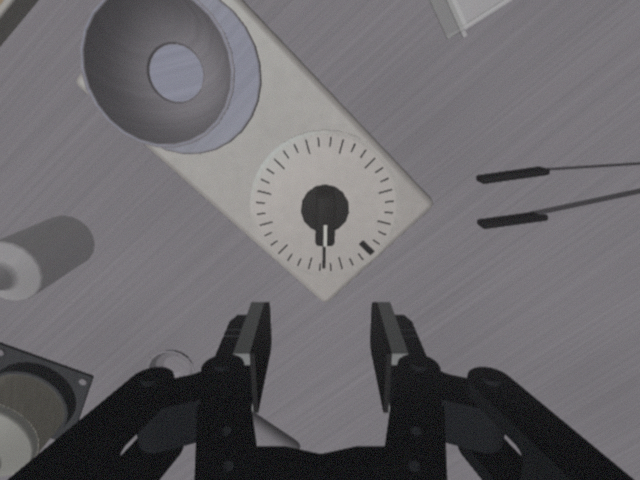

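The wrist view shows the dial centre at about (323,202), the knob disc at (325,207), the pointer running down to (324,268), and the zero mark at (366,247). Now to turn these into a position and angles.

```bash
cat > knob.py <<'E'
from h import *
import sys
def knob(im,T):
    m=dict(camera_model("wrist"));m["world_from_camera"]=T
    g=cv2.cvtColor(im,cv2.COLOR_BGR2GRAY)
    mask=np.zeros_like(g);cx,cy=proj(m,[.513,-.220,.065]);cv2.circle(mask,(int(cx),int(cy)),95,1,-1)
    n,l,st,ce=cv2.connectedComponentsWithStats(((g<90)&(mask>0)).astype(np.uint8))
    out={}
    ticks=[]
    for i in range(1,n):
        p=onz(m,*ce[i],.062)
        if st[i,4]>=6 and st[i,4]<160: ticks.append((st[i,4],*np.round(p[:2],4),*np.round(ce[i],1)))
        if st[i,4]>500: print("blob",st[i],ce[i],onz(m,*ce[i],.07))
    return m,g,l,ticks
if __name__=="__main__":
    m,g,l,t=knob(cv2.imread("pics/w2.png"),np.load("w2.npy"))
    for k in t: print(*k)
    A=np.array([k[1:3] for k in t if k[0]<80])
    for _ in range(4):   # circle through tick centroids
        M=np.c_[2*A,np.ones(len(A))];c=np.linalg.lstsq(M,(A**2).sum(1),rcond=None)[0]
        r=np.sqrt(c[2]+c[0]**2+c[1]**2);e=abs(np.hypot(*(A-c[:2]).T)-r);A=A[e<max(.0015,2.5*e.std())]
    print("axis",c[:2],"r",r,len(A),e.max())
    np.save("axis.npy",c[:2])
    z=max((k for k in t if k[0]<300),key=lambda k:k[0]);d=c[:2]-np.array(z[1:3]);print("zero",z,"dist",np.hypot(*d),"scale yaw",np.degrees(np.arctan2(d[1],d[0])))
    for zz in(.063,.066,.07):
        for v in(250,258,264):
            row=g[v,310:340].astype(float);w=np.clip(130-row,0,None)
            if w.sum()==0:continue
            u=(w*np.arange(310,340)).sum()/w.sum();p=onz(m,u,v,zz);d=c[:2]-p[:2];print(zz,v,round(u,1),"len",np.hypot(*d),"knob yaw",np.degrees(np.arctan2(d[1],d[0])))
E
python3 knob.py; cat knob.py|wc -l
```

```text
blob [ 302  185   46   61 1872] [324.52190171 210.87820513] [ 0.513289   -0.22572991  0.07      ]
76 0.4656 -0.2307 366.2 247.2
42 0.4819 -0.1981 323.5 257.0
axis [ 0.12961717 -0.04233359] r 0.3851835461020407 2 3.885780586188048e-16
zero (np.int32(76), np.float64(0.4656), np.float64(-0.2307), np.float64(366.2), np.float64(247.2)) dist 0.3851835461020404 scale yaw 150.72313622038595
0.063 250 323.7 len 0.39151361081277825 knob yaw 155.85141989688717
0.063 258 324.9 len 0.384420380763794 knob yaw 156.00584017453437
0.063 264 322.6 len 0.37979756149970917 knob yaw 156.50572520412513
0.066 250 323.7 len 0.39257378085662953 knob yaw 155.8103514588067
0.066 258 324.9 len 0.38554828080967785 knob yaw 155.96208475612553
0.066 264 322.6 len 0.38096738420959975 knob yaw 156.45509480200803
0.07 250 323.7 len 0.39398765269084646 knob yaw 155.7559373896898
0.07 258 324.9 len 0.38705249492921007 knob yaw 155.90414093349062
0.07 264 322.6 len 0.38252760727508883 knob yaw 156.38806938204078
29
```

```bash
sed -i 's/((g<90)&(mask>0))/((cv2.adaptiveThreshold(g,255,0,1,21,14)>0)\&(mask>0))/' knob.py
sed -i 's/if k\[0\]<80\]/if k[0]<60 and .035<np.hypot(k[1]-.513,k[2]+.222)<.062]/' knob.py; python3 knob.py | tail -45
```

```text
36 0.4932 -0.271 384.5 191.0
39 0.5547 -0.1978 263.7 192.0
22 0.5506 -0.1898 259.9 202.3
25 0.4844 -0.2687 389.0 201.1
24 0.4778 -0.2626 387.9 212.0
21 0.5434 -0.1844 261.1 213.2
6 0.5551 -0.1604 229.7 221.2
35 0.5347 -0.1818 266.1 223.1
39 0.4736 -0.2546 383.2 222.0
7 0.5495 -0.1609 234.9 225.9
19 0.4673 -0.248 381.6 232.7
7 0.4559 -0.2616 403.1 232.6
18 0.5273 -0.1765 267.6 233.7
10 0.5363 -0.1619 247.0 236.8
20 0.5185 -0.1751 273.6 242.5
105 0.4657 -0.2307 366.1 247.1
14 0.464 -0.2399 376.1 241.7
9 0.4544 -0.2477 390.8 244.2
6 0.5262 -0.1627 256.2 245.0
29 0.5098 -0.1772 282.6 248.5
7 0.4541 -0.2395 383.1 250.6
6 0.5185 -0.1634 263.2 251.2
12 0.4629 -0.2218 359.9 256.0
18 0.5006 -0.1764 289.3 256.9
6 0.5105 -0.1645 270.7 257.2
26 0.4856 -0.1859 309.6 262.7
29 0.4693 -0.2055 340.0 262.3
21 0.4922 -0.1798 298.9 261.6
21 0.464 -0.2131 350.9 261.3
14 0.4713 -0.1968 330.4 266.9
14 0.4773 -0.1897 319.5 267.0
11 0.4513 -0.2111 358.5 273.4
13 0.45 -0.197 346.6 284.3
13 0.4489 -0.185 336.7 293.5
axis [ 0.51387092 -0.22633743] r 0.05154470262957441 24 0.0017424319107629052
zero (np.int32(128), np.float64(0.5176), np.float64(-0.2904), np.float64(385.1), np.float64(150.9)) dist 0.06417101444258441 scale yaw 93.3314299392373
0.063 250 323.7 len 0.036016484646445635 knob yaw -41.433548911906435
0.063 258 324.9 len 0.04311306623536734 knob yaw -39.94665480530494
0.063 264 322.6 len 0.04852012176889493 knob yaw -42.204394082371806
0.066 250 323.7 len 0.034920712673887445 knob yaw -41.509501165150304
0.066 258 324.9 len 0.04194779611781954 knob yaw -39.983350810338536
0.066 264 322.6 len 0.04730430422966748 knob yaw -42.272646947565676
0.07 250 323.7 len 0.03345978612752611 knob yaw -41.61850899528652
0.07 258 324.9 len 0.04039413119561922 knob yaw -40.0355721721929
0.07 264 322.6 len 0.04568332508139893 knob yaw -42.369301853540186
```

Axis is at (0.5139,-0.2263). The zero mark measures 48.4 mm from it (48.5 expected). Scale yaw is 5.2° and knob yaw about -41.3°, so the knob stands at about 46.5° (0.81 rad). Next I descend and grip.

```bash
python3 -m handwheel '[{"x":4.9,"y":4.1,"z":0,"twist":0.7},{"x":0,"y":0,"z":25,"twist":0},{"x":0,"y":0,"z":25,"twist":0},{"x":0,"y":0,"z":25,"twist":0},{"x":0,"y":0,"z":25,"twist":0},{"x":0,"y":0,"z":25,"twist":0},{"x":0,"y":0,"z":20,"twist":0},{"x":0,"y":0,"z":9,"twist":0}]'
python3 -m handwheel '[{"x":0,"y":0,"z":0,"twist":0},{"x":0,"y":0,"z":0,"twist":0},{"x":0,"y":0,"z":0,"twist":0}]'
python3 -m handwheel '[{"x":0,"y":0,"z":0,"twist":0},{"x":0,"y":0,"z":0,"twist":0},{"x":0,"y":0,"z":0,"twist":0},{"x":0,"y":0,"z":0,"twist":0},{"x":0,"y":0,"z":0,"twist":0},{"x":0,"y":0,"z":0,"twist":0}]' 6
python3 -c "
from h import *
from scipy.spatial.transform import Rotation as R
s=bot.sense();X=R.from_rotvec(s['ee_rot']).as_matrix();print(s['q'],s['eef_pos'],s['wrist_force'],s['ft_torque'],s['gripper_width'],np.degrees(np.arctan2(X[1,0],X[0,0])))"
```

```text
time: 3.12
eef_pos: [0.5119, -0.2263, 0.0961]
ee_rot: [2.939, -1.111, -0.008]
wrist_force: [-0.6, 0.9, -0.4]
gripper_width: 0.0399
time: 3.37
eef_pos: [0.5154, -0.2271, 0.1008]
ee_rot: [2.939, -1.111, 0.005]
wrist_force: [0.0, 0.0, -0.6]
gripper_width: 0.0399
time: 3.87
eef_pos: [0.5154, -0.2267, 0.101]
ee_rot: [-2.939, 1.111, -0.005]
wrist_force: [0.2, -0.2, 5.5]
gripper_width: 0.0129
[ 0.47364409  0.41190747 -0.1565629   1.91971405  0.08595539  0.81340609
 -2.02243751] [ 0.51538006 -0.2266703   0.100983  ] [ 0.21468241 -0.15220424  5.52327791] [0.1412801  0.13813525 0.01531839] 0.012864983131672916 -41.40665572657537
```

```bash
python3 -m handwheel '[{"x":0,"y":0,"z":0,"twist":-5.8},{"x":0,"y":0,"z":0,"twist":-5.8},{"x":0,"y":0,"z":0,"twist":-5.8},{"x":0,"y":0,"z":0,"twist":-5.8},{"x":0,"y":0,"z":0,"twist":-5.8},{"x":0,"y":0,"z":0,"twist":-5.8},{"x":0,"y":0,"z":0,"twist":-5.8},{"x":0,"y":0,"z":0,"twist":-6}]'
python3 -m handwheel '[{"x":0,"y":0,"z":0,"twist":0},{"x":0,"y":0,"z":0,"twist":0},{"x":0,"y":0,"z":0,"twist":0},{"x":0,"y":0,"z":0,"twist":0}]'
python3 - <<'E'
from h import *
from scipy.spatial.transform import Rotation as R
s=bot.sense();X=R.from_rotvec(s['ee_rot']).as_matrix();print(s['eef_pos'],s['wrist_force'],s['ft_torque'],s['gripper_width'],np.degrees(np.arctan2(X[1,0],X[0,0])))
E
```

```text
time: 4.53
eef_pos: [0.5158, -0.2257, 0.101]
ee_rot: [-3.138, -0.151, -0.005]
wrist_force: [-0.4, 2.7, 6.4]
gripper_width: 0.0128
time: 4.87
eef_pos: [0.5158, -0.2257, 0.101]
ee_rot: [3.138, 0.144, 0.005]
wrist_force: [0.3, 2.2, 7.1]
gripper_width: 0.0129
[ 0.51575991 -0.225665    0.10100181] [0.34191114 2.21524067 7.07840726] [0.44958484 0.06270265 0.05933248] 0.012863697186965938 5.254859278402129
```

Tool yaw is now 5.25°. I'll release, rise and check the pointer.

```bash
python3 -m handwheel '[{"x":0,"y":0,"z":0,"twist":0},{"x":0,"y":0,"z":0,"twist":0},{"x":0,"y":0,"z":0,"twist":0},{"x":0,"y":0,"z":0,"twist":0}]' 40
python3 -m handwheel '[{"x":0,"y":0,"z":-10,"twist":0},{"x":0,"y":0,"z":-20,"twist":0},{"x":0,"y":0,"z":-25,"twist":0},{"x":0,"y":0,"z":-25,"twist":0},{"x":0,"y":0,"z":-25,"twist":0},{"x":0,"y":0,"z":-25,"twist":0},{"x":0,"y":0,"z":-20,"twist":0},{"x":0,"y":0,"z":0,"twist":0}]'
python3 -m handwheel '[{"x":0,"y":0,"z":0,"twist":0},{"x":0,"y":0,"z":0,"twist":0},{"x":0,"y":0,"z":0,"twist":0}]'
python3 - <<'E'
from h import *
m=camera_model("wrist");im=capture("wrist")[:,:,::-1].copy();T=m["world_from_camera"];np.save("w3.npy",T);cv2.imwrite("pics/w3.png",im)
x,y=map(int,proj(m,[.5139,-.2263,.062]));print(x,y);c=im[y-75:y+95,x-100:x+100]
cv2.imwrite("pics/w3c.png",cv2.resize(c,None,fx=3.5,fy=3.5,interpolation=cv2.INTER_CUBIC))
E
```

```text
time: 5.2
eef_pos: [0.5134, -0.2267, 0.0988]
ee_rot: [-3.138, -0.141, 0.002]
wrist_force: [0.5, -0.9, -0.2]
gripper_width: 0.04
time: 5.87
eef_pos: [0.5172, -0.2275, 0.2554]
ee_rot: [3.134, 0.142, 0.015]
wrist_force: [0.6, 0.5, 1.3]
gripper_width: 0.0401
time: 6.12
eef_pos: [0.5129, -0.2261, 0.2478]
ee_rot: [-3.137, -0.142, 0.004]
wrist_force: [-0.0, 0.5, -0.5]
gripper_width: 0.0405
320 212
```

View pics/w3c.png

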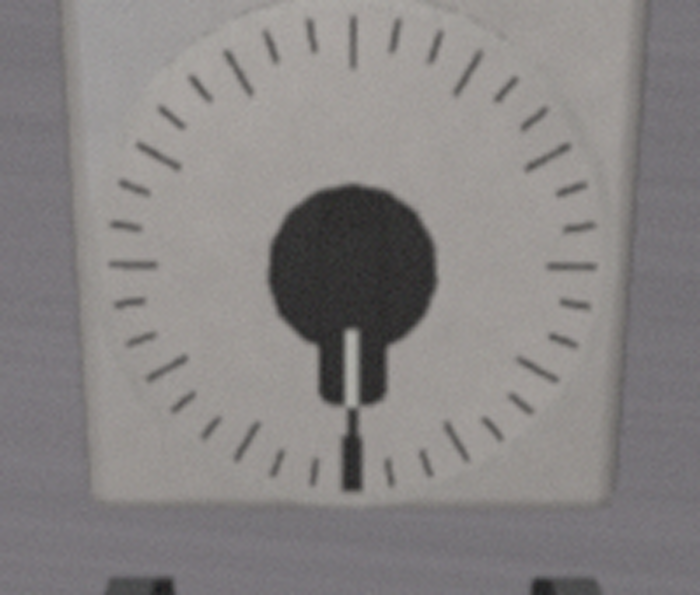

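The pointer (x≈352 in the crop) lies right on the broad zero mark (x≈352), so the knob is done. I'm moving over the bottle with the gripper open.

```bash
python3 -m handwheel '[{"x":6,"y":-32.8,"z":0,"twist":0},{"x":6,"y":-32.8,"z":0,"twist":0},{"x":6,"y":-32.8,"z":0,"twist":0},{"x":6,"y":-32.8,"z":0,"twist":0},{"x":6,"y":-32.8,"z":0,"twist":0},{"x":6,"y":-32.8,"z":0,"twist":0},{"x":6,"y":-32.8,"z":0,"twist":0},{"x":6,"y":-32.8,"z":0,"twist":0}]' 80
python3 -m handwheel '[{"x":6,"y":-32.8,"z":0,"twist":0},{"x":6,"y":-32.8,"z":0,"twist":0},{"x":6,"y":-32.8,"z":0,"twist":0},{"x":6,"y":-32.8,"z":0,"twist":0},{"x":0,"y":0,"z":0,"twist":7},{"x":0,"y":0,"z":0,"twist":7},{"x":0,"y":0,"z":0,"twist":7},{"x":0,"y":0,"z":0,"twist":7}]'
python3 -m handwheel '[{"x":0,"y":0,"z":0,"twist":0},{"x":0,"y":0,"z":0,"twist":0},{"x":0,"y":0,"z":0,"twist":0}]'
python3 - <<'E'
from h import *
from scipy.spatial.transform import Rotation as R
s=bot.sense();X=R.from_rotvec(s["ee_rot"]).as_matrix();print(s["q"],s["eef_pos"],np.degrees(np.arctan2(X[1,0],X[0,0])))
m=camera_model("wrist");im=capture("wrist")[:,:,::-1].copy();np.save("w4.npy",m["world_from_camera"]);cv2.imwrite("pics/w4.png",im)
def fit(im,m,c0,win,z):
    x,y=map(int,c0);hsv=cv2.cvtColor(im,cv2.COLOR_BGR2GRAY);x0,y0=max(0,x-win),max(0,y-win)
    th=np.uint8(hsv[y0:y+win,x0:x+win]>(190))
    cs,_=cv2.findContours(th,cv2.RETR_EXTERNAL,cv2.CHAIN_APPROX_NONE);c=max(cs,key=cv2.contourArea)
    h=cv2.convexHull(c)[:,0]+[x0,y0];P=np.array([onz(m,*p,z)[:2] for p in h])
    (cx,cy),r=cv2.minEnclosingCircle((P*1000).astype(np.float32));print("px",h.min(0),h.max(0),"centre",cx,cy,"r",r,"mean",P.mean(0))
fit(im,m,proj(m,[.549,.172,.14]),90,.14)
mt=camera_model("top");fit(cv2.imread("pics/top0.png"),mt,(228,212),18,.14)
E
```

```text
time: 6.83
eef_pos: [0.5372, 0.0407, 0.248]
ee_rot: [-3.138, -0.142, 0.004]
wrist_force: [0.3, 0.6, -1.6]
gripper_width: 0.08
time: 7.5
eef_pos: [0.5493, 0.1722, 0.2476]
ee_rot: [3.077, -0.629, -0.004]
wrist_force: [0.6, 0.2, 0.4]
gripper_width: 0.0801
time: 7.75
eef_pos: [0.5498, 0.1719, 0.2485]
ee_rot: [3.08, -0.617, -0.002]
wrist_force: [-0.2, 0.4, -0.2]
gripper_width: 0.0799
[ 0.06295353  0.29425057 -0.51488499  1.76227876  0.15841354  1.12771333
 -2.46822119] [0.54975385 0.17189437 0.24854282] -22.66196942877928Traceback (most recent call last):
  File "<stdin>", line 11, in <module>
  File "<stdin>", line 8, in fit
ValueError: max() iterable argument is empty
```

View pics/w4.png

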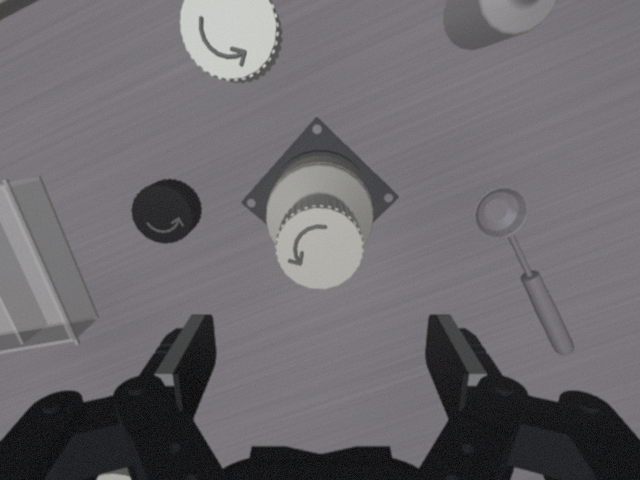

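The cap's top face is centred at about (320,247), with the bottle and cradle behind it. The fingers are clear. I'll fit the circle.

```bash
python3 - <<'E'
from h import *
def fit(im,m,c0,win,z,ths):
    x,y=map(int,c0);g=cv2.cvtColor(im,cv2.COLOR_BGR2GRAY);x0,y0=x-win,y-win
    for t in ths:
        cs,_=cv2.findContours(np.uint8(g[y0:y+win,x0:x+win]>t),cv2.RETR_EXTERNAL,cv2.CHAIN_APPROX_NONE)
        if not cs: continue
        h=cv2.convexHull(max(cs,key=cv2.contourArea))[:,0]+[x0,y0];P=np.array([onz(m,*p,z)[:2] for p in h])
        c,r=cv2.minEnclosingCircle((P*1000).astype(np.float32));print(t,h.min(0),h.max(0),"centre",np.round(c,1),"r",round(r,1))
m=dict(camera_model("wrist"));m["world_from_camera"]=np.load("w4.npy");im=cv2.imread("pics/w4.png")
g=cv2.cvtColor(im,cv2.COLOR_BGR2GRAY);print(g[200:300:6,320],g[247,265:375:5])
fit(im,m,(320,247),60,.14,(145,155,165,172,180))
fit(cv2.imread("pics/top0.png"),camera_model("top"),(228,212),18,.14,(185,200))
E
```

```text
[ 97 144 180 177 142 176 176 177 177 175 176 177 175 174 171 126 126] [119 119 148 177 178 176  95 176 179 176 176 175 178 174 175 178 173 176
 175 174 123 125]
145 [267 187] [363 288] centre [557.7 175.3] r 36.1
155 [268 187] [362 288] centre [558.1 174. ] r 35.7
165 [276 209] [362 287] centre [549.3 172.3] r 26.5
172 [276 209] [361 287] centre [549.1 172.7] r 26.3
180 [298 222] [301 226] centre [568.1 177.2] r 1.4
185 [215 199] [239 224] centre [549.9 174.2] r 26.4
200 [215 200] [239 224] centre [549.6 173.4] r 25.5
```

Wrist and top views agree on the cap centre, (549.4, 172.8) mm with a radius of 26.4 (27 expected). I'll descend and grip.

```bash
python3 -m handwheel '[{"x":-0.6,"y":-0.7,"z":10,"twist":0},{"x":0,"y":0,"z":22,"twist":0},{"x":0,"y":0,"z":22,"twist":0},{"x":0,"y":0,"z":22,"twist":0},{"x":0,"y":0,"z":22,"twist":0},{"x":0,"y":0,"z":18,"twist":0},{"x":0,"y":0,"z":8,"twist":0},{"x":0,"y":0,"z":0,"twist":0}]'
python3 -m handwheel '[{"x":0,"y":0,"z":0,"twist":0},{"x":0,"y":0,"z":0,"twist":0},{"x":0,"y":0,"z":0,"twist":0}]'
python3 -m handwheel '[{"x":0,"y":0,"z":0,"twist":0},{"x":0,"y":0,"z":0,"twist":0},{"x":0,"y":0,"z":0,"twist":0},{"x":0,"y":0,"z":0,"twist":0},{"x":0,"y":0,"z":0,"twist":0},{"x":0,"y":0,"z":0,"twist":0}]' 46
```

```text
time: 8.47
eef_pos: [0.5477, 0.1721, 0.1223]
ee_rot: [3.077, -0.62, -0.008]
wrist_force: [-1.0, 0.2, 0.4]
gripper_width: 0.0801
time: 8.72
eef_pos: [0.5511, 0.1735, 0.1269]
ee_rot: [-3.078, 0.621, -0.004]
wrist_force: [-0.3, -0.6, -0.5]
gripper_width: 0.0802
time: 9.22
eef_pos: [0.5504, 0.1729, 0.126]
ee_rot: [-3.079, 0.621, -0.002]
wrist_force: [-0.1, -1.5, 5.3]
gripper_width: 0.0527
```

```bash
python3 -m handwheel '[{"x":0,"y":0,"z":2,"twist":0},{"x":0,"y":0,"z":2,"twist":0},{"x":0,"y":0,"z":1.5,"twist":0},{"x":0,"y":0,"z":0,"twist":0},{"x":0,"y":0,"z":0,"twist":0},{"x":0,"y":0,"z":0,"twist":0}]'
```

```text
time: 9.72
eef_pos: [0.5504, 0.1729, 0.1217]
ee_rot: [3.079, -0.621, 0.002]
wrist_force: [-3.1, -2.1, 12.7]
gripper_width: 0.0531
```

```bash
python3 -m handwheel '[{"x":0,"y":0,"z":1.5,"twist":0},{"x":0,"y":0,"z":0,"twist":0},{"x":0,"y":0,"z":0,"twist":0}]'
python3 -m handwheel '[{"x":0,"y":0,"z":0,"twist":-4},{"x":0,"y":0,"z":0,"twist":-4},{"x":0,"y":0,"z":0,"twist":0},{"x":0,"y":0,"z":0,"twist":0}]'
python3 -c "
from h import *
s=bot.sense();print(s['eef_pos'],s['wrist_force'],s['ft_torque'])"
```

```text
time: 9.97
eef_pos: [0.5505, 0.173, 0.1215]
ee_rot: [3.078, -0.621, 0.002]
wrist_force: [-6.3, -3.7, 18.7]
gripper_width: 0.0528
time: 10.3
eef_pos: [0.5511, 0.1737, 0.1216]
ee_rot: [-3.115, 0.404, -0.004]
wrist_force: [-5.0, -3.0, 16.7]
gripper_width: 0.0533
[0.55109533 0.17367843 0.12160803] [-5.01056733 -2.98040749 16.7214571 ] [-0.57705059  1.04957639  0.07626269]
```

The cap is bottomed and turns with little torque (0.08 N m), so it isn't locked or slipping. I'll continue to about 59°.

```bash
python3 -m handwheel '[{"x":0,"y":0,"z":0,"twist":-6.5},{"x":0,"y":0,"z":0,"twist":-6.5},{"x":0,"y":0,"z":0,"twist":-6.5},{"x":0,"y":0,"z":0,"twist":-6.5},{"x":0,"y":0,"z":0,"twist":-6.5},{"x":0,"y":0,"z":0,"twist":-6.5},{"x":0,"y":0,"z":0,"twist":-6.5},{"x":0,"y":0,"z":0,"twist":-5.5}]'
python3 -m handwheel '[{"x":0,"y":0,"z":0,"twist":0},{"x":0,"y":0,"z":0,"twist":0},{"x":0,"y":0,"z":0,"twist":0}]'
python3 -c "
from h import *
from scipy.spatial.transform import Rotation as R
s=bot.sense();X=R.from_rotvec(s['ee_rot']).as_matrix();print(s['eef_pos'],s['wrist_force'],s['ft_torque'],np.degrees(np.arctan2(X[1,0],X[0,0])))"
```

```text
time: 10.97
eef_pos: [0.551, 0.1748, 0.1216]
ee_rot: [-2.983, -0.983, -0.005]
wrist_force: [-4.7, -0.5, 15.6]
gripper_width: 0.0528
time: 11.22
eef_pos: [0.5511, 0.1748, 0.1216]
ee_rot: [-2.986, -0.977, -0.005]
wrist_force: [-4.6, -0.7, 16.1]
gripper_width: 0.0532
[0.5510892  0.17475247 0.12157032] [-4.5574461  -0.70064884 16.07849515] [-0.3106844   0.85333272  0.11367808] 36.24732564130715
```

Turned 58.9° with no sign of slip or of reaching the stop. I'll lift gently first.

```bash
python3 -m handwheel '[{"x":0,"y":0,"z":-3,"twist":0},{"x":0,"y":0,"z":-3,"twist":0},{"x":0,"y":0,"z":-3,"twist":0},{"x":0,"y":0,"z":-3,"twist":0},{"x":0,"y":0,"z":-4,"twist":0},{"x":0,"y":0,"z":0,"twist":0},{"x":0,"y":0,"z":0,"twist":0}]'
```

```text
time: 11.8
eef_pos: [0.5496, 0.1728, 0.1339]
ee_rot: [-2.986, -0.975, 0.001]
wrist_force: [1.1, 0.9, -0.0]
gripper_width: 0.053
```

```bash
python3 -m handwheel '[{"x":0,"y":0,"z":-6,"twist":0},{"x":0,"y":0,"z":-10,"twist":0},{"x":0,"y":0,"z":-12,"twist":0},{"x":0,"y":0,"z":-14,"twist":0},{"x":0,"y":0,"z":-12,"twist":0},{"x":0,"y":0,"z":-10,"twist":0},{"x":0,"y":0,"z":-6,"twist":0},{"x":0,"y":0,"z":-2,"twist":0}]'
python3 -m handwheel '[{"x":0,"y":0,"z":0,"twist":0},{"x":0,"y":0,"z":0,"twist":0},{"x":0,"y":0,"z":0,"twist":0},{"x":0,"y":0,"z":0,"twist":0},{"x":0,"y":0,"z":0,"twist":0},{"x":0,"y":0,"z":0,"twist":0}]'
python3 - <<'E'
from h import *
print(bot.sense()["eef_pos"],bot.sense()["ee_rot"],bot.sense()["dq"])
w=capture("wrist")[:,:,::-1];s=capture("side")[:,:,::-1];t=capture("top")[:,:,::-1]
r=lambda a,x,y,ww,h,W,H:cv2.resize(np.ascontiguousarray(a[y:y+h,x:x+ww]),(W,H),interpolation=cv2.INTER_CUBIC)
cv2.imwrite("pics/end.png",np.hstack([r(w,100,120,440,360,400,330),r(s,200,170,200,165,400,330)]))
cv2.imwrite("pics/top_end.png",t)
m=camera_model("side");print("cap expected side px",proj(m,[.5495,.1728,.205]),"mouth",proj(m,[.5495,.1728,.128]))
E
```

```text
time: 12.47
eef_pos: [0.5507, 0.1732, 0.2083]
ee_rot: [2.986, 0.975, 0.004]
wrist_force: [0.5, 0.0, -0.7]
gripper_width: 0.0528
time: 12.97
eef_pos: [0.5496, 0.1729, 0.2058]
ee_rot: [-2.986, -0.976, 0.001]
wrist_force: [-0.4, -1.4, -0.7]
gripper_width: 0.0528
[0.5495848  0.17287928 0.20578202] [-2.98598263e+00 -9.75735536e-01  1.46668709e-03] [ 0.00121054 -0.00258636 -0.00146307 -0.00261348 -0.00215657  0.00014285
  0.00014673]
cap expected side px (np.float64(292.67480187403515), np.float64(235.75142404306555)) mouth (np.float64(293.6795893208603), np.float64(262.7397624465512))
```

View pics/end.png

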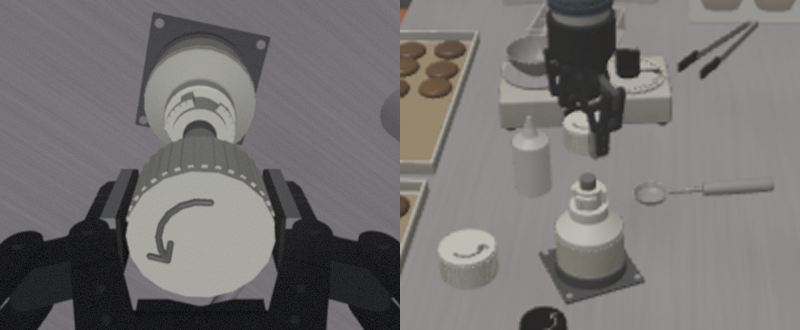

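The wrist view shows the cap level in the jaws and the neck with its lug track exposed below it. In the side view the cap hangs over the open bottle and the bystanders in frame are standing. Handing in.

```bash
python3 -c "
from workcell import workorder,bot
print(workorder.sign_off(),bot.sense()['eef_pos'],bot.sense()['time'])"
```

```text
the job is handed in; nothing more can be done
the job is handed in; nothing more can be done
```

The job is done and handed in at about 13 s of the 59 s allowed.

- **Scale knob:** I gripped it, turned it back about 46.6° anticlockwise and released it. A close-up afterwards showed the pointer centred on the broad zero mark.
- **Cap:** I pressed it down until it bottomed (about 4.4 mm measured), turned it 58.9° anticlockwise and lifted it straight up. It came off freely.
- **Final hold:** The cap is in the gripper 80 mm above where it sat, within about 1 mm of the measured bottle axis. It is level to about 0.1° and the joints are nearly still.
- **Bystanders:** In the last side crop the bowl, squeeze bottle, spoon and tongs look undisturbed. I did not separately check the tubs or the jar in the final top picture, but the arm did not go near them at the bottle or the scale.

**Failures and disagreements:** My first set of moves was refused because each row needs all four keys; the arm did not move, and I sent them again. The gripper read about 1.2 mm narrower than the stated sizes on both grips. The highest wrist force I read was about 20 N, while pressing the cap. The sign-off printed only that the job was handed in, so I have no reading of the arm after that.

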